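Clear the clogged T-slot into the dustpan

ROBOT

A 6-joint arm with a two-finger parallel gripper is mounted at the origin on the work surface. World frame = base frame: x ahead of the robot, y to its left, z up, the work surface at z = 0. Lengths are in mm, angles in rad, forces in N, time in s.
With the tool pointing down it reaches from about 275 to 875 mm from the base axis. Payload 12.5 kg.
Tool frame: the origin (TCP) lies at the very end of the fingers, on their centre line; the grasp point (between the pads) lies 19 mm behind it; z points along the fingers, y is the line along which they close (so a half turn about z gives the same grasp; the last joint's range is limited). The gripper opens to 85 mm and grips with 20 to 120 N. Pads are 22 mm wide; open, the fingers measure 114 mm over their backs; the gripper's body (76 mm by 85 mm) begins 54 mm behind the grasp point. The pads swing forward as they close: fully open they stand 13 mm farther back than shut.
Start: joints at [-1.282, 0.351, 1.652, -0, 1.139, -0.085], TCP at [200.853, -511.998, 231.29] pointing down, gripper open.
Joint ranges: [-2.75, 2.75], [-0.79, 2.1], [0.01, 2.65], [-1.57, 4.71], [0.07, 3.14], [-2.87, 2.87]. Speed limits (rad/s): [2.22, 2.22, 2.79, 3.14, 3.14, 3.14].

INTERFACE

Orientations are given as [roll, pitch, yaw] about the fixed x, y, z axes, in that order (R = Rz(yaw) Ry(pitch) Rx(roll)).
In Python, from rig import arm gives the robot as it stands. The module is installed in compiled form; this text tells all that it offers.
- The arm moves only by the tool carry_out, never from a script. Its argument "plan" is a list of rows, each an object with "hand": the gripper command: -1 is fully open, 1 is shut, values between are in proportion; "offset": the shift along the tool's x, y, z normalised to -1 to 1, where 1 is 0.025 m, a list of three; "turn": the turn, a rotation vector about the tool's x, y, z normalised to -1 to 1, where 1 is 90 degrees, a list of three. In form: [{"hand": hand, "offset": [dx, dy, dz], "turn": [rx, ry, rz]}, ...]. A call has 1 to 20 rows; each row shifts and turns the commanded pose from where the row before left it, along the tool's axes as they then stand; what a row does not reach is not made up. A row lasts 1/8 s, in which the tool goes at most 62.5 mm and 10.7 degrees, less where a joint would pass 70% of its speed; a pose out of reach is approached as far as the arm can. A call with a number of a shift or a turn outside -1 to 1 is refused whole. A call with a gripper value outside its range is refused whole. The fingers move at their own pace and stop on an object; "newtons" is the grip in N (left out, the last holds). Time passes only in rows, so rows that do not move let the fingers close. It gives the time, the measured TCP pose, the force, the opening and the grip force at its end, in the units of the state.
- arm.get_state(): the state, without advancing time (a new reading comes with each control period).
- arm.get_image(name): name is "scene" or "top"; returns a dict with "pixels" (420x560x3 uint8, blue, green, red), "depth" (420x560 float32, mm along the optical axis (not along the pixel's ray), 0 where there is no reading), "fovy" (degrees; the focal length in pixels is half the picture's height over the tangent of half this angle, whatever the lens; pixels are square), "cx", "cy" (the principal point, pixels), "dist" ([k1, k2, p1, p2, k3] as OpenCV has them; the pictures are not rectified), "R" (3x3) and "t" (3): a world point X has camera coordinates R X + t. Camera axes: x right, y down, z forward; pixel columns grow to the right and rows downward; lengths in mm; the calibration is good to about 2 mm. A picture is of the moment at which its call begins.
- arm.close_job(): hands the job in; it is judged then, once.
The state is a dict: "time_s": time; "joint_positions": joint angles; "qvel": joint speeds; "tau": joint torques, N m; "eef_pos": TCP position; "ee_rot": TCP orientation; "ft_force": force on the tool from outside, world axes, zero at the start; "moment": the same for the moment, N m; "gripper_width": opening from 0.0 (shut) to 1.0 (fully open); "finger_force": force on a finger pad.
Only numpy, scipy, OpenCV 4.12 (cv2) and the standard library are available. Lean on these libraries where they do the work, as an engineer would, in place of code of your own. Each camera call takes 0.05 s, during which the arm holds its last target. There are 200 camera calls.

TASK

A steel offcut is lodged in one of the T-slots of the clamping plate. Lay the dustpan flat on the bench with its mouth at one end of that slot, take the scraper from the cedar board, run it along the slot from the other end and drive the offcut out into the dustpan, without the offcut touching the bench or your fingers. Then pull the scraper out and stand it upright on the cedar board again, and leave everything else where it is.

Things in the scene. Friction and masses are not known exactly. Their poses are not given: they have to be found in the camera images.
- plate: Dark cast-iron T-slot clamping plate, fixed, 200 (its x) x 170 (its y) mm, top face 68 mm above the bench; origin on the bench under its centre, z up. Three T-slots run right through along its x, open at both ends (x = -100 and +100 mm), centred at y = -50, 0 and +50 mm.
- slot_a (a point): Middle of the floor of the slot at the plate's y = -50 mm. All three slots: floor 30 mm above the bench, undercut 38 mm wide and 18 mm high (30 to 48 mm above the bench), above it a neck 22 mm wide up to the top face.
- slot_b (a point): Middle of the floor of the slot at the plate's y = 0.
- slot_c (a point): Middle of the floor of the slot at the plate's y = +50 mm.
- overhang (a point): Middle of the lower edge of the plate's +x end. The plate's underside is 12 mm above the bench; it stands on two cross bars, 40 to 70 mm either side of its centre, so the last 30 mm at both ends overhang and the dustpan's lip can be slid up to 25 mm under.
- offcut: Lodged scrap: bright steel flat-bar offcut 75 (its x) x 30 x 12 mm, 0.15 to 0.3 kg, lying on the floor of one of the three slots, along it, wholly inside; seen from above through the neck, too wide to lift out through it. Held by friction only, it slides. Origin: centre of its underside. Which slot varies.
- offcut_mid (a point): Centre of the offcut.
- scraper: T-slot scraper, 0.4 kg, standing upright on the cedar board: steel shoe 60 (its x) x 28 x 11 mm high, on it a 10 mm thick web 36 mm long (x), on top a dark wooden handle 90 (x) x 24 (y) x 26 mm, 84 to 110 mm above the shoe's underside. Fore and aft alike. Origin: centre of the shoe's underside, z up. The shoe runs in a slot's undercut, the web in its neck; it goes in at a slot's end. Keep it level or it binds.
- scraper_handle (a point): Middle of the scraper's handle, 97 mm above the shoe's underside; pinch it from above across its 24 mm width (the scraper's y).
- board: Cedar tool board 160 x 160 x 18 mm, fixed flat on the bench; origin on the bench under its centre. The scraper stands near its middle, chrome wheel locks near three of its corners.
- dustpan: Black bench dustpan, 0.25 kg: tray 110 (its x) x 130 (y) mm, floor 3 mm thick, walls 30 mm high at back and sides, sloping down towards the open mouth at +x; no wall over the last 25 mm. Origin: underside, centre of the tray, z up. A handle sticks out of the back towards -x, from x = -55 to -140 mm, 22 mm wide (y), 20 to 36 mm above the bench.
- dustpan_handle (a point): Grip point in the dustpan's handle, 100 mm behind the tray's centre, 28 mm above the bench; pinch it from above across its 22 mm width.
- dustpan_mouth (a point): Middle of the dustpan's front lip, on the underside.
- holddown: Hold-down clamp bolted in another slot, fixed: strap 100 mm (along the slot) x 30 mm wide on two blocks, nut and stud up to 124 mm above the bench. Origin on the plate's top face at the stud.
- tbolt: Spare T-bolt with flange nut in the remaining slot, fixed, flange 36 mm wide, up to 104 mm above the bench. Origin on the plate's top face at the bolt.
- lock0: Chrome wheel lock nut, upright, 25 mm across, 60 mm tall, on the cedar board; origin under its centre. Leave alone.
- lock1: Another, the same. Leave alone.
- lock2: Another, the same. Leave alone.
- cover: Yellow plastic lug nut cover, 68 mm across, 72 mm tall, standing on the bench beyond the plate's far side; origin under its centre. Leave alone.
- brush: Aluminium hub brush handle, 165 mm long (its x), 23 mm thick, lying on the bench; origin under its middle. Leave alone.
- spraycan: Spray can, 65 mm across, 151 mm tall, beside the cedar board; origin under its centre. Leave alone.
- oilbottle: Grey oil bottle, 60 mm across, 150 mm tall, beyond one end of the plate at its far side; origin under its centre. Leave alone.
- nutjar: Glass jar with steel cap, 64 mm across, 85 mm tall, beyond the other end of the plate at its far side; origin under its centre. Leave alone.
There are look-alikes about, which are no part of the job. There is more than one size of the board; the job needs the larger.

How it is judged:
By the outcome, as a careful person would: the job done as asked, in the order asked, and still so for the second after the job is handed in, with the robot touching nothing.
It also fails if it takes over 64 s, if anything falls off the work surface, if the arm or the gripper's body presses on something with over 40 N, if the wrist force passes 120 N, or if a joint passes its speed limit or range.

## Working session

There is one attempt and no reset: what is moved stays moved. The work goes in short steps, Python scripts to look and compute and a tool call to move; the robot and the scene stay as the last step left them, time stands still between calls to the robot, and variables do not carry over. Pictures are saved under pics/ and viewed, at most 10 in all, crops included, and the job is handed in when it is done.

Besides the shell and the picture viewer there is one more tool, called after ">>>" as name(argument=value, ...) on one line, values as JSON. carry_out: Moves the arm, as the interface text tells. Scaled input: -1 to 1 covers 0.025 m each way for a shift and 90 degrees each way for a turn. Its arguments: {"type":"object","properties":{"plan":{"type":"array"},"newtons":{"type":"number"}},"required":["plan"]}

```bash
mkdir -p pics; cat > h.py <<'E'
import numpy as np, cv2
from rig import arm
def grab(n):
    d=arm.get_image(n); h=d["pixels"].shape[0]
    f=h/2/np.tan(np.radians(d["fovy"])/2)
    d["K"]=np.array([[f,0,d["cx"]],[0,f,d["cy"]],[0,0,1]]); d["D"]=np.array(d["dist"],float)
    d["R"]=np.array(d["R"]);d["t"]=np.array(d["t"]).reshape(3); return d
def ray(d,px,z):
    p=cv2.undistortPoints(np.array(px,float).reshape(-1,1,2),d["K"],d["D"]).reshape(-1,2)
    v=np.c_[p,np.ones(len(p))]@d["R"]; c=-d["R"].T@d["t"]
    return c+v*((np.asarray(z)-c[2])/v[:,2])[:,None]
def cloud(d):
    h,w=d["depth"].shape; u,v=np.meshgrid(np.arange(w),np.arange(h))
    p=cv2.undistortPoints(np.stack([u,v],-1).reshape(-1,1,2).astype(float),d["K"],d["D"]).reshape(-1,2)
    z=d["depth"].reshape(-1,1); return ((np.c_[p,np.ones(len(p))]*z-d["t"])@d["R"]).reshape(h,w,3)
def proj(d,X):
    return cv2.projectPoints(np.array(X,float).reshape(-1,1,3),cv2.Rodrigues(d["R"])[0],d["t"],d["K"],d["D"])[0].reshape(-1,2)
E
python3 - <<'E'
from h import *
for n in("scene","top"):
    d=grab(n); cv2.imwrite(f"pics/{n}0.png",d["pixels"]); print(n,d["fovy"],-d["R"].T@d["t"],d["D"])
print(arm.get_state())
E
```

```text
scene 55.05351393958309 [985.14111683 418.81139582 827.6947011 ] [-0.00522456  0.          0.          0.          0.        ]
top 53.81136444164556 [ 321.96126471  -23.12873793 1132.51842483] [-0.07741621  0.          0.          0.          0.        ]
{'time_s': 0.1, 'joint_positions': array([-1.28159686e+00,  3.51163805e-01,  1.65233893e+00, -2.69755071e-05,
        1.13913183e+00, -8.46337253e-02]), 'qvel': array([-0.00059482, -0.00155181, -0.0009675 ,  0.00045747, -0.00025156,
        0.00046819]), 'tau': array([ 7.69136095e-04, -5.06834900e+01, -2.91876251e+01, -9.95136202e-05,
        2.69408360e-03, -3.72361376e-05]), 'eef_pos': array([ 200.76823879, -511.7285562 ,  230.83046976]), 'ee_rot': array([-3.14055240e+00, -6.36737807e-05,  3.73844458e-01]), 'ft_force': array([0.15491982, 0.34149227, 0.51083873]), 'moment': array([-0.04795527,  0.04552603,  0.01280652]), 'finger_force': 0.0, 'gripper_width': 1.0029627317764171}
```

View pics/top0.png

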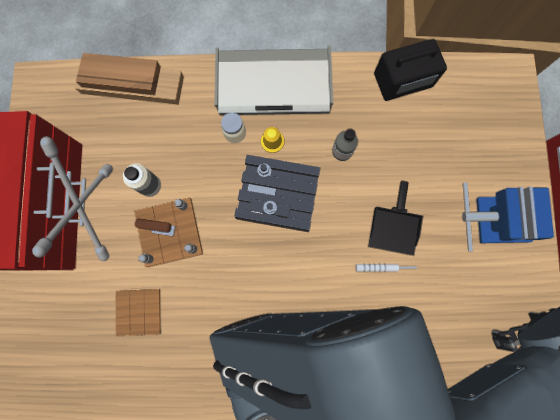

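View pics/scene0.png

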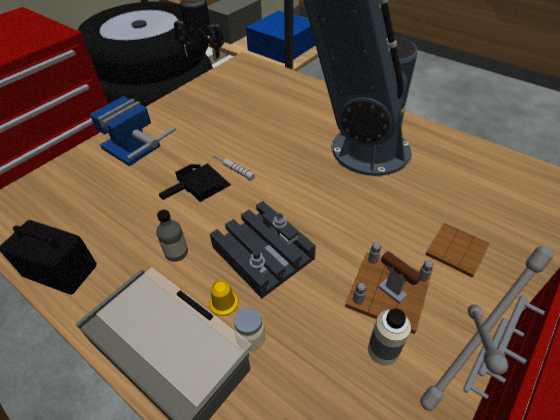

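The top view shows the large board at (168,232), with the scraper handle at (154,226). The plate is at (278,193), with a bright bar in its middle slot at (261,189). The dustpan is at (396,230), with its handle at (402,195). The look-alikes are the small board at (138,312), the strap under the nut at (270,208), and the wooden block at (118,73), which is not the scraper handle. I'll check with a close crop and measure.

```bash
python3 - <<'E'
from h import *
d=grab("top"); im=d["pixels"]
a=cv2.resize(im[145:240,225:330],None,fx=4,fy=4,interpolation=cv2.INTER_CUBIC)
b=cv2.resize(im[190:275,125:215],None,fx=4,fy=4,interpolation=cv2.INTER_CUBIC)
c=np.zeros((380,780,3),np.uint8); c[:a.shape[0],:420]=a[:380]; c[:340,420:]=b
cv2.imwrite("pics/crop1.png",c)
P=cloud(d); Z=P[...,2]
def rect(name,m,box):
    x0,y0,x1,y1=box; mm=np.zeros(m.shape,bool); mm[y0:y1,x0:x1]=m[y0:y1,x0:x1]
    n,l,s,_=cv2.connectedComponentsWithStats(mm.astype(np.uint8),connectivity=8)
    i=1+np.argmax(s[1:,4]); q=P[l==i]
    r=cv2.minAreaRect(q[:,:2].astype(np.float32)); print(name,s[i],"c",np.round(r[0],1),"size",np.round(r[1],1),"ang",round(r[2],2),"z",np.round(np.median(q[:,2]),1)); print(np.round(cv2.boxPoints(r),1).tolist())
rect("plate",(Z>25)&(Z<80),(225,145,330,240))
rect("platetop",(Z>60)&(Z<75),(225,145,330,240))
rect("board",(Z>12)&(Z<26),(125,190,215,275))
rect("handle",(Z>110)&(Z<145),(125,190,200,275))
dark=im.max(2)<70
rect("pan",dark,(355,175,435,260))
rect("panhandle",dark&(Z>22),(390,175,415,206))
rect("pantray",dark,(355,208,435,260))
g=(im.min(2)>110)&(abs(im[...,0].astype(int)-im[...,2])<45)
rect("offcut",g&(Z<62),(240,180,280,198))
for n,px in(("tbolt",(264,169)),("nut",(270,208)),("bottle",(348,136)),("jar",(232,122)),("cover",(272,135)),("can",(132,174)),("brush",(380,268)),("l0",(179,203)),("l1",(190,248)),("l2",(145,258))): print(n,np.round(P[px[1],px[0]]))
E
```

```text
plate [ 234  155   87   77 4294] c [538.5  -6.9] size [200. 171.] ang 78.87 z 65.6
[[435.29998779296875, -88.5999984741211], [603.0999755859375, -121.5999984741211], [641.7000122070312, 74.69999694824219], [473.8999938964844, 107.69999694824219]]
platetop [ 241  155   80   40 1524] c [585.5 -16.2] size [199.9  74.9] ang 78.81 z 67.0
[[529.4000244140625, -107.0], [602.9000244140625, -121.5999984741211], [641.7000122070312, 74.5], [568.2000122070312, 89.0999984741211]]
board [ 135  197   67   70 2670] c [441.5 295.7] size [161.6 161. ] ang 12.85 z 16.7
[[344.79998779296875, 356.20001220703125], [380.6000061035156, 199.3000030517578], [538.2000122070312, 235.1999969482422], [502.3999938964844, 392.20001220703125]]
handle [135 218  37  15 358] c [447.8 302.6] size [88.6 25.2] ang 81.49 z 125.4
[[428.79998779296875, 260.70001220703125], [453.70001220703125, 257.0], [466.79998779296875, 344.6000061035156], [441.8999938964844, 348.29998779296875]]
pan [ 369  181   54   74 2167] c [ 378.9 -242. ] size [174.6 417.3] ang 37.29 z 2.8
[[183.10000610351562, -128.89999389648438], [435.899993896484
[... 327 characters left out ...]
96875]]
pantray [ 369  208   54   47 1959] c [ 418.8 -208.4] size [140.8 393.7] ang 7.92 z 2.4
[[322.0, -23.100000381469727], [376.20001220703125, -413.1000061035156], [515.5999755859375, -393.70001220703125], [461.3999938964844, -3.700000047683716]]
offcut [247 184  29  11 187] c [550.6  36.5] size [74.8 19.4] ang 78.93 z 41.1
[[533.9000244140625, 1.600000023841858], [553.0, -2.0999999046325684], [567.2999877929688, 71.4000015258789], [548.2999877929688, 75.0999984741211]]
tbolt [590.  26. 101.]
nut [486.  11. 121.]
bottle [ 660. -186.  147.]
jar [725. 111.  85.]
cover [691.   5.  71.]
can [571. 349. 151.]
brush [ 335. -280.   14.]
l0 [510. 249.  75.]
l1 [392. 218.  79.]
l2 [369. 336.  71.]
```

View pics/crop1.png

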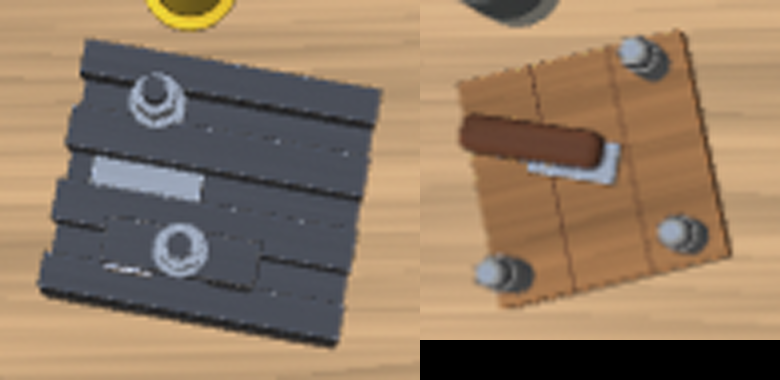

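The bright bar in slot_b is the offcut: it measures 75 x 19 mm as seen through the neck, at z≈41. The crop shows it at (147,178), the T-bolt at (157,100) and the strap at (180,250). On the larger board the scraper handle is at about (535,140) in the crop. I'll push toward -y, with the dustpan at the -y end, and start by turning the wrist for the dustpan handle.

>>> carry_out(plan=[{"hand":-1,"offset":[0,0,0],"turn":[0,0,-0.1165]},{"hand":-1,"offset":[0,0,0],"turn":[0,0,-0.1165]},{"hand":-1,"offset":[0,0,0],"turn":[0,0,-0.1165]},{"hand":-1,"offset":[0,0,0],"turn":[0,0,-0.1165]},{"hand":-1,"offset":[0,0,0],"turn":[0,0,-0.1165]},{"hand":-1,"offset":[0,0,0],"turn":[0,0,-0.1165]},{"hand":-1,"offset":[0,0,0],"turn":[0,0,-0.1165]},{"hand":-1,"offset":[0,0,0],"turn":[0,0,-0.1165]},{"hand":-1,"offset":[0,0,0],"turn":[0,0,-0.1165]},{"hand":-1,"offset":[0,0,0],"turn":[0,0,-0.1165]},{"hand":-1,"offset":[0,0,0],"turn":[0,0,-0.1165]},{"hand":-1,"offset":[0,0,0],"turn":[0,0,-0.1165]},{"hand":-1,"offset":[0,0,0],"turn":[0,0,-0.1165]},{"hand":-1,"offset":[0,0,0],"turn":[0,0,-0.1165]}])

```text
time_s: 1.9
eef_pos: [200.8, -511.9, 231.0]
ee_rot: [3.141, -0.0, 2.942]
ft_force: [0.0, 0.5, 0.5]
gripper_width: 1.002
finger_force: 0.0
```

>>> carry_out(plan=[{"hand":-1,"offset":[-0.96,0.77,0.43],"turn":[0,0,0]},{"hand":-1,"offset":[-0.96,0.77,0.43],"turn":[0,0,0]},{"hand":-1,"offset":[-0.96,0.77,0.43],"turn":[0,0,0]},{"hand":-1,"offset":[-0.96,0.77,0.43],"turn":[0,0,0]},{"hand":-1,"offset":[-0.96,0.77,0.43],"turn":[0,0,0]},{"hand":-1,"offset":[-0.96,0.77,0.43],"turn":[0,0,0]},{"hand":-1,"offset":[-0.96,0.77,0.43],"turn":[0,0,0]},{"hand":-1,"offset":[-0.96,0.77,0.43],"turn":[0,0,0]},{"hand":-1,"offset":[-0.96,0.77,0.43],"turn":[0,0,0]},{"hand":-1,"offset":[-0.96,0.77,0.43],"turn":[0,0,0]},{"hand":-1,"offset":[-0.96,0.77,0.43],"turn":[0,0,0]},{"hand":-1,"offset":[-0.96,0.77,0.43],"turn":[0,0,0]}])

```text
time_s: 3.4
eef_pos: [530.7, -344.1, 101.7]
ee_rot: [3.141, -0.0, 2.936]
ft_force: [0.6, -0.2, 1.4]
gripper_width: 1.003
finger_force: 0.0
```

>>> carry_out(plan=[{"hand":-1,"offset":[0,0,0.92],"turn":[0,0,0]},{"hand":-1,"offset":[0,0,0.92],"turn":[0,0,0]},{"hand":-1,"offset":[0,0,0.92],"turn":[0,0,0]},{"hand":-1,"offset":[0,0,0.9],"turn":[0,0,0]},{"hand":1,"offset":[0,0,0],"turn":[0,0,0]},{"hand":1,"offset":[0,0,0],"turn":[0,0,0]},{"hand":1,"offset":[0,0,0],"turn":[0,0,0]},{"hand":1,"offset":[0,0,0],"turn":[0,0,0]},{"hand":1,"offset":[0,0,0],"turn":[0,0,0]},{"hand":1,"offset":[0,0,0],"turn":[0,0,0]}], newtons=60)

```text
time_s: 4.65
eef_pos: [530.5, -345.2, 11.6]
ee_rot: [-3.141, 0.002, 2.936]
ft_force: [0.4, -1.8, 5.9]
gripper_width: 0.247
finger_force: 62.4
```

>>> carry_out(plan=[{"hand":1,"offset":[0,0,-0.4],"turn":[0,0,0]},{"hand":1,"offset":[0,0,-0.4],"turn":[0,0,0]},{"hand":1,"offset":[0,0,0],"turn":[0,0,0.11]},{"hand":1,"offset":[0,0,0],"turn":[0,0,0.11]},{"hand":1,"offset":[0,0,0],"turn":[0,0,0.11]},{"hand":1,"offset":[0,0,0],"turn":[0,0,0.11]},{"hand":1,"offset":[0,0,0],"turn":[0,0,0.11]},{"hand":1,"offset":[0.48,-0.88,0],"turn":[0,0,0]},{"hand":1,"offset":[0,0,0],"turn":[0,0,0.11]},{"hand":1,"offset":[0,0,0],"turn":[0,0,0.11]},{"hand":1,"offset":[0,0,0],"turn":[0,0,0.11]},{"hand":1,"offset":[0,0,0],"turn":[0,0,0.11]},{"hand":1,"offset":[0,0,0],"turn":[0,0,0]},{"hand":1,"offset":[0,0,0],"turn":[0,0,0]}])

```text
time_s: 6.4
eef_pos: [504.9, -344.7, 30.9]
ee_rot: [-3.141, -0.0, 1.385]
ft_force: [-0.3, -0.2, -2.9]
gripper_width: 0.241
finger_force: 61.2
```

```bash
python3 - <<'E'
from h import *
s=arm.get_state(); print(s["eef_pos"],s["ee_rot"],s["ft_force"])
for n in("top","scene"):
    d=grab(n); cv2.imwrite(f"pics/{n}1.png",d["pixels"])
    if n=="top": print(proj(d,[[560,-193,15],s["eef_pos"]]))
E
```

```text
[ 504.86862679 -344.73894541   30.94975818] [-3.14148042e+00 -4.16660678e-06  1.38451977e+00] [-0.2676479  -0.23603545 -2.93700422]
[[344.89182614 186.45375221]
 [402.01749004 204.35939247]]
```

View pics/scene1.png

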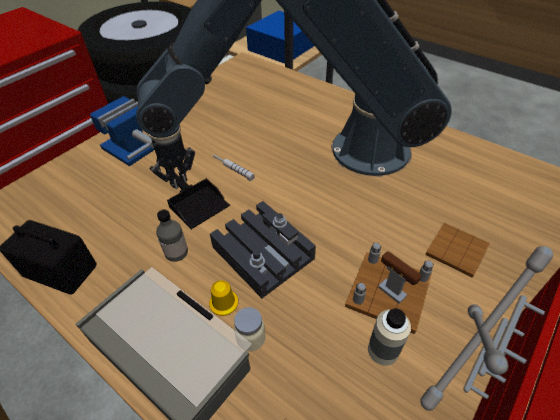

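>>> carry_out(plan=[{"hand":1,"offset":[0.5,-0.64,0],"turn":[0,0,0.005]},{"hand":1,"offset":[0.5,-0.64,0],"turn":[0,0,0]},{"hand":1,"offset":[0.5,0,0.2],"turn":[0,0,0]},{"hand":1,"offset":[0.3,0,0.3],"turn":[0,0,0]},{"hand":1,"offset":[0,0,0.26],"turn":[0,0,0]},{"hand":1,"offset":[0,0,0],"turn":[0,0,0]}])

```text
time_s: 7.25
eef_pos: [482.7, -294.4, 11.5]
ee_rot: [-3.141, -0.001, 1.373]
ft_force: [-0.0, 3.3, 3.8]
gripper_width: 0.245
finger_force: 62.1
```

```bash
cat > pan.py <<'E'
from h import *
c=np.array([538.5,-6.9]);u=np.array([.193,.981]);n=np.array([.981,-.193])
d=grab("top");P=cloud(d);im=d["pixels"]
s=arm.get_state();e=s["eef_pos"][:2]-c;print("tcp along,lat",e@u,e@n,s["eef_pos"][2],s["ee_rot"][2],s["ft_force"])
A=(P[...,:2]-c)@u;L=(P[...,:2]-c)@n
m=(im.max(2)<75)&(P[...,2]<36)&(A<-98)&(A>-235)&(abs(L)<110)&(d["depth"]>0)
for lo,hi in((-125,-100),(-150,-125),(-175,-150),(-200,-175)):
    k=m&(A>lo)&(A<=hi)
    if k.sum()>5: print(lo,hi,k.sum(),"lat",np.percentile(L[k],[1,99]).round(1),"z",np.percentile(P[...,2][k],[5,50,95]).round(1))
print("front",np.percentile(A[m],[99.5]))
E
python3 pan.py
```

```text
tcp along,lat -292.8477178569091 0.7670996134130116 11.627150371752784 1.3728518423415688 [1.18642522 3.54862268 1.26196901]
-150 -125 91 lat [ 2.5 63.9] z [0.2 3.3 6.8]
-175 -150 234 lat [-8.4 65.3] z [-0.2  3.1  7.6]
-200 -175 284 lat [-18.7  65.8] z [-0.6  2.8 16. ]
front [-139.56276169]
```

>>> carry_out(plan=[{"hand":1,"offset":[0.7,0,0],"turn":[0,0,0]},{"hand":1,"offset":[0.7,0,0],"turn":[0,0,0]},{"hand":1,"offset":[0.62,0,0],"turn":[0,0,0]},{"hand":1,"offset":[0,0,0],"turn":[0,0,0]}])

```text
time_s: 7.8
eef_pos: [492.4, -243.3, 11.7]
ee_rot: [-3.141, -0.001, 1.374]
ft_force: [0.7, 3.0, 1.6]
gripper_width: 0.245
finger_force: 61.8
```

```bash
python3 pan.py
```

```text
tcp along,lat -241.35047939575867 0.4009231493203385 11.6758102287092 1.373820954134867 [0.5898741  2.79649378 1.45441333]
-125 -100 305 lat [-38.1  64.9] z [-0.5  2.7  6.4]
-150 -125 378 lat [-46.6  65.3] z [-1.   2.7  9.1]
-175 -150 415 lat [-62.1  64.4] z [-1.1  2.5 21.5]
-200 -175 283 lat [-53.4  64.7] z [-1.1  2.5 25. ]
front [-102.76877105]
```

>>> carry_out(plan=[{"hand":-1,"offset":[0,0,0],"turn":[0,0,0]},{"hand":-1,"offset":[0,0,0],"turn":[0,0,0]},{"hand":-1,"offset":[0,0,0],"turn":[0,0,0]},{"hand":-1,"offset":[0,0,0],"turn":[0,0,0]},{"hand":-1,"offset":[0,0,-0.5],"turn":[0,0,0]},{"hand":-1,"offset":[0,0,-1],"turn":[0,0,0]},{"hand":-1,"offset":[0,0,-1],"turn":[0,0,0]},{"hand":-1,"offset":[0,0,-1],"turn":[0,0,0]},{"hand":-1,"offset":[0,0,-1],"turn":[0,0,0]},{"hand":-1,"offset":[0,0,-1],"turn":[0,0,0]},{"hand":-1,"offset":[0,0,-1],"turn":[0,0,0]},{"hand":-1,"offset":[0,0,-1],"turn":[0,0,0]}])

```text
time_s: 9.35
eef_pos: [492.1, -244.9, 201.1]
ee_rot: [3.141, 0.0, 1.373]
ft_force: [0.5, -0.1, -0.7]
gripper_width: 0.997
finger_force: 0.0
```

>>> carry_out(plan=[{"hand":-1,"offset":[1,-0.29,0],"turn":[0,0,0]},{"hand":-1,"offset":[1,-0.29,0],"turn":[0,0,0]},{"hand":-1,"offset":[1,-0.29,0],"turn":[0,0,0]},{"hand":-1,"offset":[1,-0.29,0],"turn":[0,0,0]},{"hand":-1,"offset":[1,-0.29,0],"turn":[0,0,0]},{"hand":-1,"offset":[1,-0.29,0],"turn":[0,0,0]},{"hand":-1,"offset":[1,-0.29,0],"turn":[0,0,0]},{"hand":-1,"offset":[1,-0.29,0],"turn":[0,0,0]},{"hand":-1,"offset":[1,-0.29,0],"turn":[0,0,0]},{"hand":-1,"offset":[1,-0.29,0],"turn":[0,0,0]},{"hand":-1,"offset":[1,-0.29,0],"turn":[0,0,0]},{"hand":-1,"offset":[1,-0.29,0],"turn":[0,0,0]},{"hand":-1,"offset":[1,-0.29,0],"turn":[0,0,0]},{"hand":-1,"offset":[1,-0.29,0],"turn":[0,0,0]},{"hand":-1,"offset":[1,-0.29,0],"turn":[0,0,0]},{"hand":-1,"offset":[1,-0.29,0],"turn":[0,0,0]},{"hand":-1,"offset":[1,-0.29,0],"turn":[0,0,0]},{"hand":-1,"offset":[1,-0.29,0],"turn":[0,0,0]},{"hand":-1,"offset":[1,-0.29,0],"turn":[0,0,0]},{"hand":-1,"offset":[1,-0.29,0],"turn":[0,0,0]}])

```text
time_s: 11.85
eef_pos: [448.2, 274.6, 200.2]
ee_rot: [3.141, -0.001, 1.373]
ft_force: [0.3, 0.6, 0.4]
gripper_width: 0.998
finger_force: 0.0
```

```bash
python3 - <<'E'
from h import *
s=arm.get_state(); print(s["eef_pos"],s["ee_rot"],s["joint_positions"])
d=grab("scene"); cv2.imwrite("pics/scene2.png",d["pixels"])
P=cloud(d);im=d["pixels"].astype(int)
y=s["ee_rot"][2];D=np.array([447.8-s["eef_pos"][0],302.6-s["eef_pos"][1]])
print("tool dx,dy",D@[np.cos(y),np.sin(y)],D@[np.sin(y),-np.cos(y)])
# scraper handle from scene view
m=(P[...,2]>95)&(P[...,2]<140)&(abs(P[...,0]-448)<60)&(abs(P[...,1]-303)<70)&(im[...,2]-im[...,0]>15)
q=P[m]; print(m.sum(),cv2.minAreaRect(q[:,:2].astype(np.float32)),np.percentile(q[:,2],[1,99]))
E
python3 pan.py
```

```text
[448.214954   274.64104746 200.22155914] [ 3.14087009e+00 -5.33436688e-04  1.37287298e+00] [ 4.61172939e-01  3.42163643e-01  1.74800967e+00 -2.39666065e-05
  1.05052144e+00  6.59108385e-01]
tool dx,dy 27.33151686694593 -5.9045236796085945
571 ((449.41143798828125, 306.21746826171875), (90.62479400634766, 24.98340606689453), 80.66224670410156) [107.29957486 130.96584709]
tcp along,lat 259.49979422628127 -143.18812938242897 200.06579984857703 1.3746909987601987 [ 0.40598549  0.08505384 -0.21111091]
-125 -100 382 lat [-61.8  64.4] z [-1.3  2.   6.6]
-150 -125 429 lat [-63.6  65.2] z [-1.5  2.4 21.3]
-175 -150 427 lat [-63.5  64.6] z [-1.3  2.2 24.9]
-200 -175 421 lat [-63.   64.3] z [-1.   3.  30.3]
front [-102.49906463]
```

View pics/scene2.png

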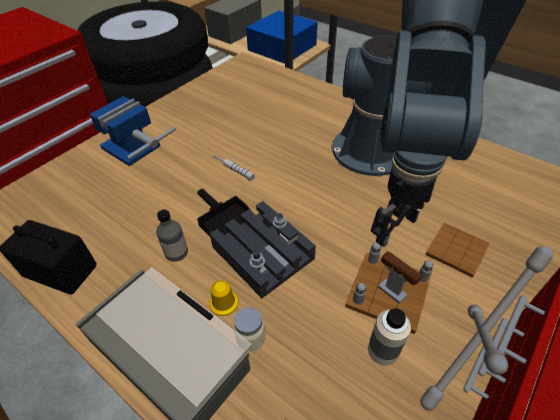

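The dustpan lies flat with its lip under the slot's -y end, and the scraper handle is at about (400,266) in the scene view. I'll grasp the scraper now.

>>> carry_out(plan=[{"hand":-1,"offset":[0.58,-0.11,0],"turn":[0,0,-0.028]},{"hand":-1,"offset":[0.58,-0.11,0],"turn":[0,0,0]},{"hand":-1,"offset":[0,0,0.84],"turn":[0,0,0]},{"hand":-1,"offset":[0,0,0.82],"turn":[0,0,0]},{"hand":-1,"offset":[0,0,0.82],"turn":[0,0,0]},{"hand":-1,"offset":[0,0,0.8],"turn":[0,0,0]},{"hand":-1,"offset":[0,0,0.8],"turn":[0,0,0]},{"hand":-1,"offset":[0,0,0],"turn":[0,0,0]},{"hand":1,"offset":[0,0,0],"turn":[0,0,0]},{"hand":1,"offset":[0,0,0],"turn":[0,0,0]},{"hand":1,"offset":[0,0,0],"turn":[0,0,0]},{"hand":1,"offset":[0,0,0],"turn":[0,0,0]},{"hand":1,"offset":[0,0,0],"turn":[0,0,0]},{"hand":1,"offset":[0,0,0],"turn":[0,0,0]}], newtons=80)

```text
time_s: 13.7
eef_pos: [448.1, 303.5, 98.0]
ee_rot: [3.141, -0.0, 1.417]
ft_force: [-2.9, -0.4, 6.0]
gripper_width: 0.268
finger_force: 79.0
```

>>> carry_out(plan=[{"hand":1,"offset":[0,0,-0.6],"turn":[0,0,0]},{"hand":1,"offset":[0,0,-0.8],"turn":[0,0,0]},{"hand":1,"offset":[0,0,-0.8],"turn":[0,0,0]},{"hand":1,"offset":[0,0,-0.8],"turn":[0,0,0.0255]},{"hand":1,"offset":[-0.7,0.83,0],"turn":[0,0,0]},{"hand":1,"offset":[-0.7,0.83,0],"turn":[0,0,0]},{"hand":1,"offset":[-0.7,0.83,0],"turn":[0,0,0]},{"hand":1,"offset":[-0.7,0.83,0],"turn":[0,0,0]},{"hand":1,"offset":[-0.7,0.83,0],"turn":[0,0,0]},{"hand":1,"offset":[-0.7,0.83,0],"turn":[0,0,0]},{"hand":1,"offset":[-0.7,0.83,0],"turn":[0,0,0]},{"hand":1,"offset":[0,0,0],"turn":[0,0,0]}])

```text
time_s: 15.2
eef_pos: [567.6, 153.8, 172.7]
ee_rot: [3.141, 0.0, 1.375]
ft_force: [-0.1, 0.8, -4.1]
gripper_width: 0.264
finger_force: 79.5
```

```bash
cat > chk.py <<'E'
from h import *
import sys
c=np.array([538.5,-6.9]);u=np.array([.193,.981]);n=np.array([.981,-.193])
s=arm.get_state();e=s["eef_pos"];r=e[:2]-c;print("along,lat,z,yaw",r@u,r@n,e[2],s["ee_rot"],s["ft_force"],s["time_s"])
for nm in("scene","top"):
    d=grab(nm);P=cloud(d);im=d["pixels"].astype(int);X=P-np.r_[e[:2],e[2]-80]
    A=X[...,:2]@u;L=X[...,:2]@n;Z=X[...,2]
    ok=(d["depth"]>0)&(abs(A)<60)&(abs(L)<40)
    for k,m in(("handle",ok&(Z>75)&(Z<115)&(im[...,2]-im[...,0]>15)),("shoe",ok&(Z>-6)&(Z<16)&(im.min(2)>80)&(P[...,2]>20))):
        if m.sum()>20: print(nm,k,m.sum(),"A",np.percentile(A[m],[1,99]).round(1),"L",np.percentile(L[m],[1,50,99]).round(1),"Z",np.percentile(Z[m],[2,50,98]).round(1))
    y0,x0=np.array(proj(d,[e])[0,::-1]).astype(int) if nm=="scene" else (190,275)
    cv2.imwrite(f"pics/{sys.argv[1]}_{nm}.png",cv2.resize(d["pixels"][max(0,y0-75):y0+75,max(0,x0-100):x0+100],None,fx=4,fy=4,interpolation=cv2.INTER_CUBIC))
E
python3 chk.py pre
```

```text
along,lat,z,yaw 163.26658400031684 -2.4496320889706196 172.7250248454791 [3.14131841e+00 1.61362570e-04 1.37486297e+00] [-0.12299655  0.83115146 -4.07850882] 15.2
scene handle 324 A [-22.  48.] L [-19.2   5.   13.1] Z [ 91.4 108.6 112.6]
scene shoe 184 A [-25.8  33. ] L [-12.7   6.9  14. ] Z [ 8.  11.5 14.3]
```

View pics/pre_scene.png

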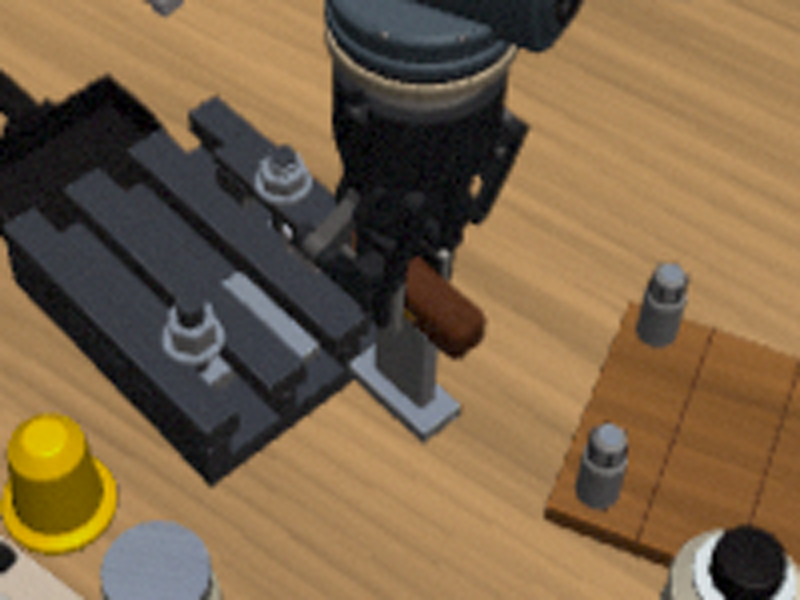

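The scraper is held level, with its shoe at about (405,395) in the crop, just beyond the slot's +y end. Next I'll correct the lateral offset and lower it.

>>> carry_out(plan=[{"hand":1,"offset":[0,0.1,0.8],"turn":[0,0,0]},{"hand":1,"offset":[0,0,0.8],"turn":[0,0,0]},{"hand":1,"offset":[0,0,0.79],"turn":[0,0,0]},{"hand":1,"offset":[0,0,0],"turn":[0,0,0]}])

```text
time_s: 15.8
eef_pos: [568.1, 155.2, 111.6]
ee_rot: [-3.139, 0.001, 1.378]
ft_force: [-0.3, 0.1, -3.9]
gripper_width: 0.266
finger_force: 79.4
```

```bash
python3 chk.py low; python3 - <<'E'
from h import *
# neck of slot b at its +u end, from the scene view: offcut centre line as check
c=np.array([538.5,-6.9]);u=np.array([.193,.981]);n=np.array([.981,-.193])
d=grab("scene");P=cloud(d);im=d["pixels"];A=(P[...,:2]-c)@u;L=(P[...,:2]-c)@n;Z=P[...,2]
for a in(10,30,50,70,88):
    for lo in(-45,):
        k=(abs(A-a)<6)&(abs(L)<40)&(d["depth"]>0)
        t=k&(Z>63)&(Z<72); 
        print(a,"gap", np.max(L[t&(L<0)]) if (t&(L<0)).any() else None, np.min(L[t&(L>0)]) if (t&(L>0)).any() else None)
E
```

```text
along,lat,z,yaw 164.68301800404026 -2.2545701899813593 111.57563395018789 [-3.13877792e+00  1.01619634e-03  1.37763752e+00] [-0.30200037  0.13538419 -3.91889926] 15.8
scene handle 290 A [-24.9  48. ] L [-23.    4.4  13.9] Z [ 91.2 108.6 112.3]
scene shoe 176 A [-26.2  33.1] L [-13.7   6.3  14. ] Z [ 7.5 11.6 14.4]
10 gap -11.232420575472064 11.526057353115055
30 gap -11.185821403289355 10.142778394258677
50 gap -11.489752284434049 10.750841183747802
70 gap -10.985804947554142 10.10070468300582
88 gap None 10.435938538314225
```

View pics/low_scene.png

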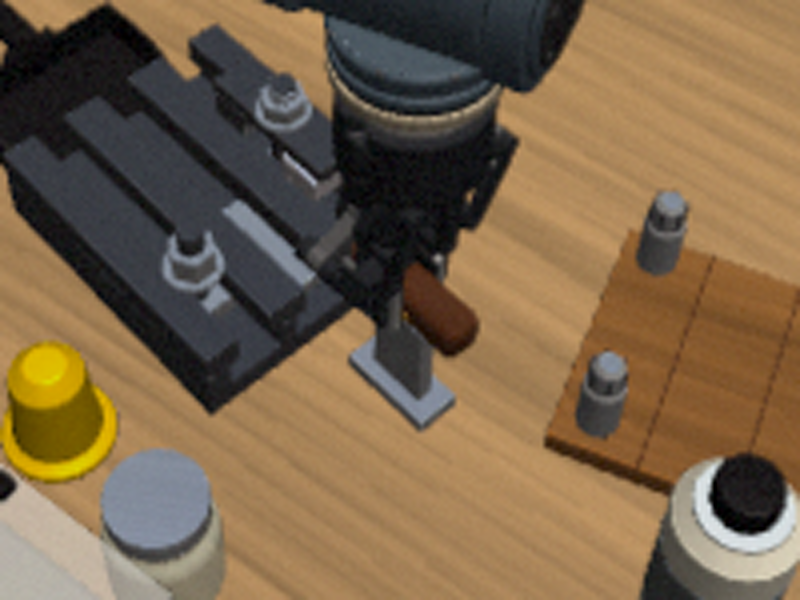

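>>> carry_out(plan=[{"hand":1,"offset":[0,0.1,-0.05],"turn":[0,0,0]},{"hand":1,"offset":[-0.4,0,0],"turn":[0,0,0]},{"hand":1,"offset":[-0.4,0,0],"turn":[0,0,0]},{"hand":1,"offset":[-0.4,0,0],"turn":[0,0,0]},{"hand":1,"offset":[-0.4,0,0],"turn":[0,0,0]},{"hand":1,"offset":[-0.4,0,0],"turn":[0,0,0]},{"hand":1,"offset":[0,0,0],"turn":[0,0,0]}])

```text
time_s: 16.82
eef_pos: [562.1, 104.3, 113.8]
ee_rot: [-3.141, 0.0, 1.376]
ft_force: [-0.3, 0.2, -4.0]
gripper_width: 0.27
finger_force: 79.4
```

```bash
python3 chk.py in1
```

```text
along,lat,z,yaw 113.68850177057097 1.6924160045419145 113.81213501306384 [-3.14146016e+00  4.37656833e-05  1.37582010e+00] [-0.30217796  0.18269235 -3.98333104] 16.825
scene handle 276 A [-33.1  48. ] L [-9.6  4.2 13.9] Z [ 92.5 108.7 112.7]
scene shoe 185 A [-58.4  33.2] L [-13.8   4.6  38.9] Z [ 6.6 10.9 14.3]
top shoe 44 A [-59.3 -42.4] L [-7.1  2.5 10.4] Z [ 3.4  7.2 11.1]
```

>>> carry_out(plan=[{"hand":1,"offset":[-0.3,-0.06,0.04],"turn":[0,0,0]},{"hand":1,"offset":[-0.4,0,0],"turn":[0,0,0]},{"hand":1,"offset":[-0.4,0,0],"turn":[0,0,0]},{"hand":1,"offset":[-0.4,0,0],"turn":[0,0,0]},{"hand":1,"offset":[-0.4,0,0],"turn":[0,0,0]},{"hand":1,"offset":[-0.4,0,0],"turn":[0,0,0]}])

```text
time_s: 17.68
eef_pos: [549.5, 48.2, 112.8]
ee_rot: [3.142, -0.0, 1.377]
ft_force: [0.6, 3.2, -3.1]
gripper_width: 0.267
finger_force: 79.6
```

>>> carry_out(plan=[{"hand":1,"offset":[-0.4,0,0],"turn":[0,0,0]},{"hand":1,"offset":[-0.4,0,0],"turn":[0,0,0]},{"hand":1,"offset":[-0.4,0,0],"turn":[0,0,0]},{"hand":1,"offset":[-0.4,0,0],"turn":[0,0,0]},{"hand":1,"offset":[-0.4,0,0],"turn":[0,0,0]},{"hand":1,"offset":[-0.4,0,0],"turn":[0,0,0]}])

```text
time_s: 18.42
eef_pos: [537.9, -10.6, 112.8]
ee_rot: [-3.142, 0.0, 1.377]
ft_force: [0.8, 3.4, -3.1]
gripper_width: 0.27
finger_force: 79.6
```

```bash
python3 chk.py in2
```

```text
along,lat,z,yaw -3.721674694493019 0.15858086112524913 112.79299695248923 [-3.14157042e+00  1.23954652e-05  1.37680478e+00] [ 0.8024998   3.37738339 -3.05312863] 18.425
scene handle 242 A [-35.1  48.4] L [-9.5  4.3 13.4] Z [ 91.8 108.9 112. ]
scene shoe 68 A [-59.4  57.3] L [-13.8  -6.9  39.2] Z [ 7.7 10.4 13.5]
```

>>> carry_out(plan=[{"hand":1,"offset":[-0.38,0,0],"turn":[0,0,0]},{"hand":1,"offset":[-0.38,0,0],"turn":[0,0,0]},{"hand":1,"offset":[-0.38,0,0],"turn":[0,0,0]},{"hand":1,"offset":[-0.38,0,0],"turn":[0,0,0]},{"hand":1,"offset":[-0.38,0,0],"turn":[0,0,0]},{"hand":1,"offset":[-0.38,0,0],"turn":[0,0,0]},{"hand":1,"offset":[-0.38,0,0],"turn":[0,0,0]},{"hand":1,"offset":[-0.38,0,0],"turn":[0,0,0]},{"hand":1,"offset":[0,0,0],"turn":[0,0,0]},{"hand":1,"offset":[0,0,0],"turn":[0,0,0]}])

```text
time_s: 19.77
eef_pos: [523.5, -84.5, 112.8]
ee_rot: [3.142, 0.0, 1.377]
ft_force: [-0.2, -1.0, -4.4]
gripper_width: 0.269
finger_force: 79.5
```

```bash
cat > off.py <<'E'
from h import *
c=np.array([538.5,-6.9]);u=np.array([.193,.981]);n=np.array([.981,-.193])
s=arm.get_state();e=s["eef_pos"];r=e[:2]-c;print("tcp",r@u,r@n,e[2],s["ft_force"])
for nm in("top","scene"):
    d=grab(nm);P=cloud(d);im=d["pixels"].astype(int);A=(P[...,:2]-c)@u;L=(P[...,:2]-c)@n
    m=(d["depth"]>0)&(im.min(2)>70)&(abs(im[...,0]-im[...,2])<45)&(A<-60)&(A>-210)&(abs(L)<70)&(P[...,2]<60)
    if m.sum()>10: print(nm,m.sum(),"A",np.percentile(A[m],[2,98]),"L",np.percentile(L[m],[2,98]),"Z",np.percentile(P[...,2][m],[2,50,98]))
E
python3 off.py; python3 - <<'E'
from h import *
d=grab("top"); cv2.imwrite("pics/off.png",cv2.resize(d["pixels"][140:260,240:400],None,fx=4,fy=4,interpolation=cv2.INTER_CUBIC))
E
```

```text
tcp -79.04481396512217 0.2225842416646086 112.80722102195267 [-0.15109341 -0.98199165 -4.35500687]
top 24 A [-206.42837475 -194.54985483] L [-57.67316812  65.12502409] Z [27.31375002 30.28876583 36.47907665]
scene 128 A [-176.89985223  -61.74701141] L [-15.64078717  13.21893692] Z [10.22543344 15.49449958 44.50531727]
```

View pics/off.png

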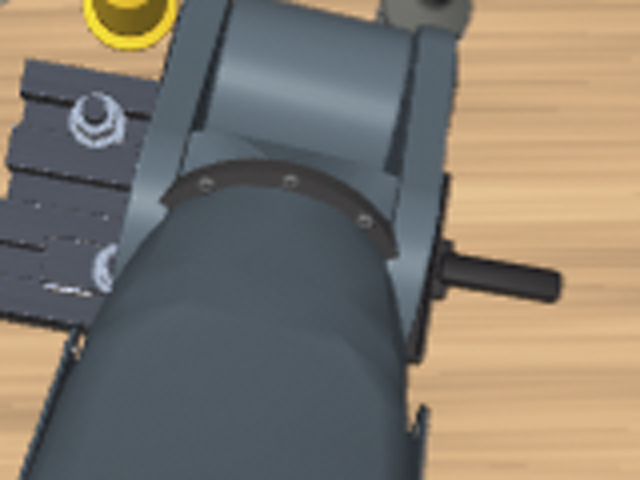

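>>> carry_out(plan=[{"hand":1,"offset":[0.3,0,0],"turn":[0,0,0]},{"hand":1,"offset":[0.6,0,0],"turn":[0,0,0]},{"hand":1,"offset":[0.6,0,0],"turn":[0,0,0]},{"hand":1,"offset":[0.6,0,0],"turn":[0,0,0]},{"hand":1,"offset":[0.6,0,0],"turn":[0,0,0]},{"hand":1,"offset":[0.6,0,0],"turn":[0,0,0]},{"hand":1,"offset":[0.6,0,0],"turn":[0,0,0]},{"hand":1,"offset":[0.6,0,0],"turn":[0,0,0]},{"hand":1,"offset":[0.6,0,0],"turn":[0,0,0]},{"hand":1,"offset":[0.6,0,0],"turn":[0,0,0]},{"hand":1,"offset":[0.6,0,0],"turn":[0,0,0]},{"hand":1,"offset":[0.6,0,0],"turn":[0,0,0]},{"hand":1,"offset":[0.6,0,0],"turn":[0,0,0]},{"hand":1,"offset":[0.6,0,0],"turn":[0,0,0]},{"hand":1,"offset":[0.6,0,0],"turn":[0,0,0]},{"hand":1,"offset":[0.6,0,0],"turn":[0,0,0]},{"hand":1,"offset":[0.6,0,0],"turn":[0,0,0]},{"hand":1,"offset":[0,0,0],"turn":[0,0,0]}])

```text
time_s: 22.18
eef_pos: [571.2, 159.4, 112.7]
ee_rot: [3.142, -0.0, 1.378]
ft_force: [-0.1, 0.4, -3.9]
gripper_width: 0.273
finger_force: 79.5
```

```bash
python3 off.py; python3 pan.py
```

```text
tcp 169.42445872955756 0.03303957785095171 112.73307074406912 [-0.14502869  0.42109982 -3.87941479]
top 643 A [-195.34406757  -61.87863491] L [-54.15204598  63.67584282] Z [ 1.28875257 17.25841904 32.75227495]
scene 125 A [-176.4027084  -113.42672107] L [-16.09516451  13.68534083] Z [10.44000437 15.47854618 18.36744554]
tcp along,lat 168.06613784264397 0.08678623225042317 112.69780616872579 1.3766019270081329 [ 0.6777524  -0.42242986 -4.74446335]
-125 -100 286 lat [-62.2  64.6] z [-1.   2.3  7.8]
-150 -125 322 lat [-63.8  64.9] z [-1.6  2.5 23.3]
-175 -150 327 lat [-63.5  64.8] z [-1.2  2.6 27.4]
-200 -175 395 lat [-63.5  64.4] z [-1.3  3.3 30.6]
front [-102.5053007]
```

The offcut lies flat in the pan (along −177 to −102 mm, z≈15) and the pan hasn't moved. I'll take the scraper back to the board.

>>> carry_out(plan=[{"hand":1,"offset":[0,0,-0.8],"turn":[0,0,0]},{"hand":1,"offset":[0,0,-0.8],"turn":[0,0,0]},{"hand":1,"offset":[0,0,-0.8],"turn":[0,0,0]},{"hand":1,"offset":[0.673,-0.85,0],"turn":[0,0,0]},{"hand":1,"offset":[0.673,-0.85,0],"turn":[0,0,0]},{"hand":1,"offset":[0.673,-0.85,0],"turn":[0,0,0]},{"hand":1,"offset":[0.673,-0.85,0],"turn":[0,0,0]},{"hand":1,"offset":[0.673,-0.85,0],"turn":[0,0,0]},{"hand":1,"offset":[0.673,-0.85,0],"turn":[0,0,0]},{"hand":1,"offset":[0.673,-0.85,0],"turn":[0,0,0]},{"hand":1,"offset":[0,0,0],"turn":[0,0,-0.025]},{"hand":1,"offset":[0,0,0.8],"turn":[0,0,0]},{"hand":1,"offset":[0,0,0.8],"turn":[0,0,0]},{"hand":1,"offset":[0,0,0.8],"turn":[0,0,0]},{"hand":1,"offset":[0,0,0.3],"turn":[0,0,0]},{"hand":1,"offset":[0,0,0],"turn":[0,0,0]}])

```text
time_s: 24.32
eef_pos: [448.0, 302.3, 105.3]
ee_rot: [-3.141, 0.0, 1.416]
ft_force: [-0.6, 0.3, -3.4]
gripper_width: 0.272
finger_force: 79.5
```

>>> carry_out(plan=[{"hand":1,"offset":[0,0,0.15],"turn":[0,0,0]},{"hand":1,"offset":[0,0,0.1],"turn":[0,0,0]},{"hand":1,"offset":[0,0,0.03],"turn":[0,0,0]},{"hand":1,"offset":[0,0,0],"turn":[0,0,0]}])

```text
time_s: 24.82
eef_pos: [447.9, 302.6, 98.4]
ee_rot: [3.142, -0.0, 1.416]
ft_force: [-0.5, -0.6, -3.8]
gripper_width: 0.268
finger_force: 79.5
```

Still carrying the full weight, so I'll lower a little more until the shoe touches the board.

>>> carry_out(plan=[{"hand":1,"offset":[0,0,0.03],"turn":[0,0,0]},{"hand":1,"offset":[0,0,0],"turn":[0,0,0]}])

```text
time_s: 25.08
eef_pos: [448.0, 302.7, 97.9]
ee_rot: [3.141, -0.0, 1.416]
ft_force: [-0.8, -0.4, 3.0]
gripper_width: 0.268
finger_force: 80.4
```

>>> carry_out(plan=[{"hand":0,"offset":[0,0,0],"turn":[0,0,0]},{"hand":-0.5,"offset":[0,0,0],"turn":[0,0,0]},{"hand":-0.8,"offset":[0,0,0],"turn":[0,0,0]},{"hand":-0.8,"offset":[0,0,0],"turn":[0,0,0]},{"hand":-0.8,"offset":[0,0,-0.4],"turn":[0,0,0]},{"hand":-0.8,"offset":[0,0,-0.8],"turn":[0,0,0]},{"hand":-0.8,"offset":[0,0,-1],"turn":[0,0,0]},{"hand":-0.8,"offset":[0,0,-1],"turn":[0,0,0]},{"hand":-0.8,"offset":[0,0,-1],"turn":[0,0,0]},{"hand":-0.8,"offset":[-1,0,-1],"turn":[0,0,0]},{"hand":-0.8,"offset":[-1,0,0],"turn":[0,0,0]},{"hand":-0.8,"offset":[-1,0,0],"turn":[0,0,0]},{"hand":-0.8,"offset":[0,0,0],"turn":[0,0,0]},{"hand":-0.8,"offset":[0,0,0],"turn":[0,0,0]}])

```text
time_s: 26.82
eef_pos: [436.6, 228.9, 228.0]
ee_rot: [3.141, -0.001, 1.416]
ft_force: [-0.2, -0.1, 0.1]
gripper_width: 0.901
finger_force: 0.0
```

```bash
python3 off.py; python3 - <<'E'
from h import *
d=grab("scene"); cv2.imwrite("pics/final.png",d["pixels"])
E
```

```text
tcp 211.6589817600158 -145.50651391526367 228.0238726064636 [-0.16411791 -0.14130035  0.05323866]
top 637 A [-195.86957966  -61.95076896] L [-54.22553601  63.58485383] Z [ 1.76590174 17.3834927  32.46104422]
scene 121 A [-176.66931457 -122.42921152] L [-15.69119009  13.40288459] Z [11.19395743 15.45611146 17.36367373]
```

View pics/final.png

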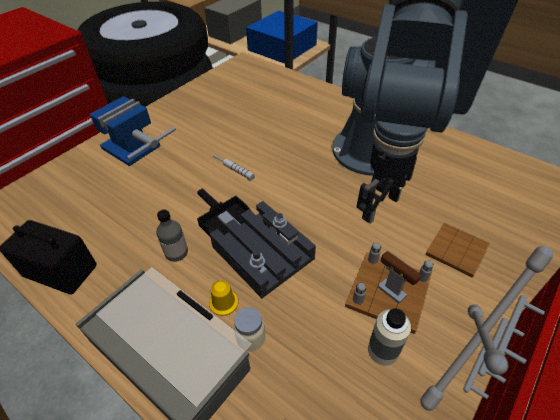

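The offcut lies in the dustpan at (225,217), the scraper stands on the board at (398,275), and the gripper is clear of everything. I'm handing the job in.

```bash
python3 -c "
from rig import arm
print(arm.close_job())"
```

```text
the job is handed in; nothing more can be done
None
```

The job is handed in at about 27 s: the offcut was driven out of the middle slot and lies flat in the dustpan, the scraper stands upright on the cedar board again, and nothing else appears moved in the last picture.

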